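# Flip the wide rocker on the goldsmith's switch box with the stylus

## Task

Take the upright stylus out of its wooden stand by its handle and use its tip to press down the raised end (the end away from the robot) of the wide rocker on the switch box, until it has flipped fully over. Then put the stylus back upright in the hole of its stand, seated on its brass collar, and let go. Work the switch with the stylus only, not with the gripper, and leave the three narrow rockers set as they are.

Things in the scene. Friction and masses are not known exactly. Their poses are not given: they have to be found in the camera images.
- stylus: Stylus 139 mm long, about 60 g: round-ended steel shank 8 mm thick, a brass collar disc 38 mm across, a round wooden handle 18 mm thick. Origin at the shank's tip, z along it to the handle: shank z 0 to 60 mm, collar 60 to 64, handle 64 to 139. Starts upright in the stand, collar resting on the stand's top, tip 10 mm above the bench.
- stand: Fixed dark wooden block 70 x 70 mm, 70 mm tall, with one vertical round through-hole 22 mm in diameter in the middle of its top. Origin at the centre of its underside, z up. Stands to the left or to the right of the switch box.
- switch_wide: Switch with the wide rocker, one of four in a row (36 mm apart, any order) on a fixed grey box 100 x 190 mm, 50 mm tall. Fixed black bezel 64 x 34 x 6 mm. Origin: centre of the bezel's underside, on the box's top; z up, x along the rocker away from the robot, y along the row. White flat rocker 44 mm long, 30 wide (the others 13), 6 thick, hinged about y at its middle, 18 mm above this origin.
- rocker_wide (a joint): Tilt of the wide rocker, rad: 0 level, positive with its end away from the robot (+x of the switch) down; stops at -0.3 and 0.3, starts near -0.3. Steady friction, about 3.5 N pressing 15 mm from the hinge; stays where it is left. At x = +15 mm its top lies about 26 mm above the switch's origin at the start, 16.5 mm when flipped.
- rocker_a (a joint): Tilt of one narrow rocker (44 x 13 mm, otherwise built like the wide one), same sense; starts near +0.3 and must stay so.
- rocker_b (a joint): Tilt of another narrow rocker; starts near -0.3 and must stay so.
- rocker_c (a joint): Tilt of the third narrow rocker; starts near +0.3 and must stay so.
Things that resemble listed ones, but are neither listed nor needed, are in the scene too. There is more than one size of the stylus; the one meant has the size given above. Of the things that look like the stand, the larger one is meant.

How it is judged:
By the outcome, as a careful person would: the job done as asked, in the order asked, and still so for the second after the job is handed in, with the robot touching nothing.
It also fails if it takes over 43 s, if anything falls off the work surface, if the arm or the gripper's body presses on something with over 40 N, if the wrist force passes 120 N, or if a joint passes its speed limit or range.

## Robot

A 6-joint arm with a two-finger parallel gripper is mounted at the origin on the work surface. World frame = base frame: x ahead of the robot, y to its left, z up, the work surface at z = 0. Lengths are in m, angles in rad, forces in N, time in s.
With the tool pointing down it reaches from about 0.25 to 0.775 m from the base axis. Payload 4 kg.
Tool frame: the origin (TCP) lies at the very end of the fingers, on their centre line; the grasp point (between the pads) lies manip.grip_point_offset behind it (manip.grip_point_offset is the distance from the TCP to the grasp point, in m); z points along the fingers, x is the direction in which the jaws open and shut, and the axes are right-handed (so a half turn about z gives the same grasp; the last joint's range is limited). The gripper opens to 85 mm and grips with 20 to 120 N. Pads are 22 mm wide; open, the fingers measure 114 mm over their backs; the gripper's body (76 mm by 85 mm) begins 54 mm behind the grasp point. The pads swing forward as they close: fully open they stand 13 mm farther back than shut.
Start: joints at [1.076, 0.087, 1.371, -0, 1.684, -0.103], TCP at [0.21, 0.508, 0.203] pointing down, gripper open.
Joint ranges: [-3.1, 3.1], [-0.76, 2.03], [0.27, 2.55], [-1.08, 4.22], [0.17, 2.65], [-2.57, 2.57]. Speed limits (rad/s): [2.79, 2.79, 3.14, 3.14, 3.14, 3.14].

## Interface

Orientations are given as a unit quaternion [w, x, y, z].
In Python, from cell import monitor, optics, order, manip gives the robot as it stands. The module is installed in compiled form; this text tells all that it offers.
- The arm moves only by the tool step_arm, never from a script. Its argument "plan" is one flat list of numbers, 4 for each row, row after row: the shift along the world's x, y, z in m, then the turn about the world's z in degrees. A call has 1 to 5 rows; each row shifts and turns the pose as measured when the row begins; what a row does not reach is not made up. A row lasts 1/10 s, in which the tool goes at most 50 mm and 8.59 degrees, less where a joint would pass 70% of its speed; a pose out of reach is approached as far as the arm can. A call with a gripper value outside its range is refused whole. "hand" is the finger opening in m, from 0 to 0.0854, set as the call begins (left out, the last holds). The fingers move at their own pace and stop on an object; the grip force is fixed at half the most. Time passes only in rows, so rows that do not move let the fingers close. It gives the time, the measured TCP pose, the force and the opening at its end, in the units of the state.
- monitor.observe(): the state, without advancing time (a new reading comes with each control period).
- optics.snapshot(name): name is "scene" or "top" or "wrist"; returns a dict with "img" (480x640x3 uint8, red, green, blue), "fx", "fy", "cx", "cy" (pixels), "origin" and "orientation" of the camera in the world; the wrist camera has in their place "hand_eye" (4x4, takes a point from camera to tool coordinates, whose origin is the TCP and whose axes are the tool frame's). Camera axes: x right, y down, z forward; pixel columns grow to the right and rows downward; lengths in m; the calibration is good to about 2 mm. A picture is of the moment at which its call begins: read the wrist's pose just before it. There is no depth.
- order.hand_in(): hands the job in, once; it reports no verdict.
The state is a dict: "time": time; "qpos": joint angles; "joint_vel": joint speeds; "joint_efforts": joint torques, N m; "tcp_pos": TCP position; "tcp_rot": TCP orientation; "ft_force": force on the tool from outside, world axes, zero at the start; "wrist_torque": the same for the moment, N m; "width": finger opening in m.
Only numpy, scipy, OpenCV 4.12 (cv2) and the standard library are available. Lean on these libraries where they do the work, as an engineer would, in place of code of your own. Each camera call takes 0.05 s, during which the arm holds its last target.

## Working session

There is one attempt and no reset: what is moved stays moved. The work goes in short steps, Python scripts to look and compute and a tool call to move; the robot and the scene stay as the last step left them, time stands still between calls to the robot, and variables do not carry over. Pictures are saved under pics/ and viewed, and the job is handed in when it is done.

Besides the shell and the picture viewer there is one more tool, called after "Emit:" as name(argument=value, ...) on one line, values as JSON. step_arm: Moves the arm, as the interface text tells. Its arguments: {"type":"object","properties":{"plan":{"type":"array","items":{"type":"number"}},"hand":{"type":"number"}},"required":["plan"]}

```bash
mkdir -p pics; cat > h.py <<'E'
import numpy as np, cv2, pickle
from scipy.spatial.transform import Rotation as R
from cell import monitor, optics, order, manip
def q2R(q): return R.from_quat([q[1],q[2],q[3],q[0]]).as_matrix()
def snap(name,fn):
    s=monitor.observe(); d=optics.snapshot(name); d=dict(d)
    if 'hand_eye' in d:
        T=np.eye(4);T[:3,:3]=q2R(s['tcp_rot']);T[:3,3]=s['tcp_pos'];T=T@np.array(d['hand_eye'])
        d['R']=T[:3,:3];d['o']=T[:3,3]
    else: d['R']=q2R(d['orientation']);d['o']=np.array(d['origin'])
    cv2.imwrite(f'pics/{fn}.png',d['img'][:,:,::-1]); pickle.dump(d,open(f'pics/{fn}.pkl','wb')); return d
def load(fn): return pickle.load(open(f'pics/{fn}.pkl','rb'))
def ray(d,u,v):
    r=d['R']@np.array([(u-d['cx'])/d['fx'],(v-d['cy'])/d['fy'],1]); return d['o'],r/np.linalg.norm(r)
def onz(d,u,v,z):
    o,r=ray(d,u,v); return o+r*(z-o[2])/r[2]
def proj(d,p):
    c=d['R'].T@(np.array(p)-d['o']); return d['fx']*c[0]/c[2]+d['cx'],d['fy']*c[1]/c[2]+d['cy']
E
python3 - <<'E'
from h import *
print(monitor.observe(), manip.grip_point_offset)
for n in['scene','top','wrist']:
    d=snap(n,n+'0');print(n,d['o'],d['R'][:,2],d['fx'])
E
```

```text
{'time': 0.0, 'qpos': array([ 1.07588910e+00,  8.79707609e-02,  1.37227639e+00,  3.30349819e-05,
        1.68357728e+00, -1.03092150e-01]), 'joint_vel': array([-1.90685720e-03,  8.27885975e-05, -6.81591209e-04, -1.18048960e-03,
        3.07288491e-04,  2.56036268e-04]), 'joint_efforts': array([-9.34381660e-05, -3.51860082e+01, -3.13274109e+01, -5.16400883e-05,
        1.05645219e-02,  1.61037281e-05]), 'tcp_pos': array([0.20974999, 0.50783083, 0.20171934]), 'tcp_rot': array([ 5.07104308e-04,  8.31222428e-01,  5.55938872e-01, -9.94140358e-04]), 'ft_force': array([-0.62351899, -0.4479829 , -0.90930305]), 'wrist_torque': array([ 0.02278827, -0.06124201,  0.04888302]), 'width': 0.08532706776445598} 0.0187
scene [ 1.13175398 -0.30107741  0.61192369] [-0.72163506  0.35818683 -0.59240614] 476.78171237971196
top [ 0.2414815  -0.00444819  1.13571473] [ 0.21136596  0.01894148 -0.97722344] 553.4378549200617
wrist [0.13444572 0.53877772 0.3711558 ] [ 0.28760156 -0.12007763 -0.95019298] 393.9273984975883
```

View pics/scene0.png

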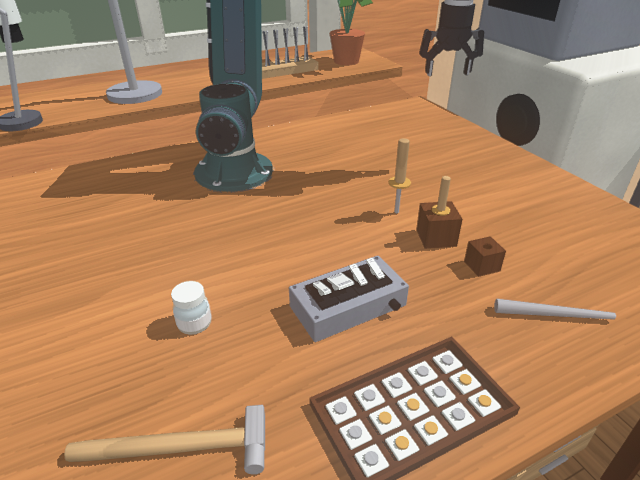

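View pics/top0.png

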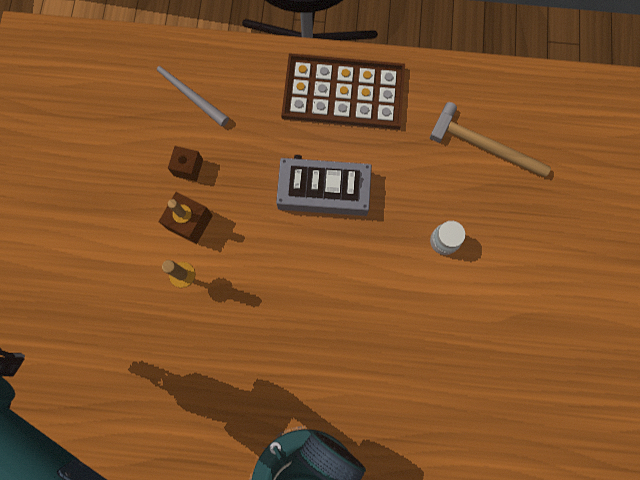

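View pics/wrist0.png

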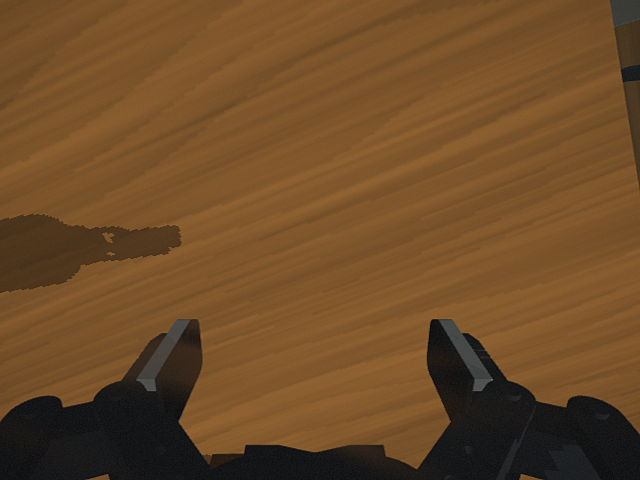

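```bash
python3 - <<'E'
from h import *
a=load('scene0')['img'][:,:,::-1];b=load('top0')['img'][:,:,::-1]
z=lambda im,x,y,w,h:cv2.resize(im[y:y+h,x:x+w],(400,300),interpolation=cv2.INTER_CUBIC)
cv2.imwrite('pics/z0.png',np.vstack([np.hstack([z(a,370,130,160,120+30),z(a,280,245,140,105)]),np.hstack([z(b,140,140,160,150),z(b,265,140,120,90)])]))
E
```

```text
(no output)
```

View pics/z0.png

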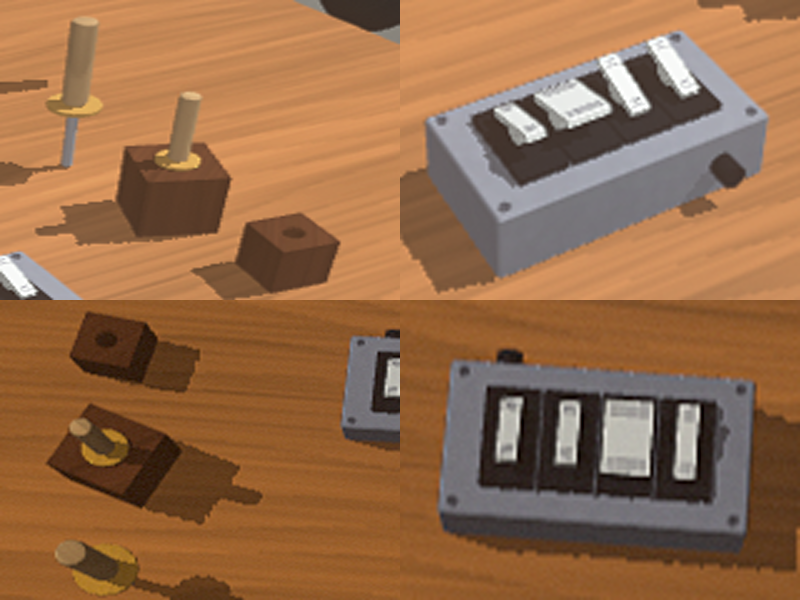

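```bash
cat >> h.py <<'E'
def tri(d1,p1,d2,p2):
    A=np.zeros((3,3));b=np.zeros(3);L=[]
    for d,p in((d1,p1),(d2,p2)):
        o,r=ray(d,*p);M=np.eye(3)-np.outer(r,r);A+=M;b+=M@o;L.append((o,M))
    x=np.linalg.solve(A,b); return x.round(4),[round(float(np.linalg.norm(M@(x-o))),4) for o,M in L]
E
python3 - <<'E'
from h import *
s=load('scene0');t=load('top0')
for n,a,b in [('small handle',(446,178.5),(171.6,202.5)),('small collar',(441,210),(182,213.5)),('big handle',(403.6,141),(168,267.5)),('big collar',(400,182),(182,274))]:
    print(n,tri(s,a,t,b))
# box: grey mask in top, rockers white
im=t['img'];hsv=cv2.cvtColor(im,cv2.COLOR_RGB2HSV)
roi=np.zeros(im.shape[:2],np.uint8);roi[150:215,270:378]=1
w=((hsv[...,1]<50)&(hsv[...,2]>140)).astype(np.uint8)*roi
n,l,st,c=cv2.connectedComponentsWithStats(w)
for i in range(1,n):
    if st[i,4]>20:
        r=cv2.minAreaRect(np.argwhere(l==i)[:,::-1].astype(np.float32)); print('rocker',st[i],c[i].round(1),onz(t,*c[i],.068).round(4),r)
# brass
roi[:]=0;roi[185:290,150:215]=1
# bezel: dark inside box
roi[:]=0;roi[155:205,285:365]=1
k=(hsv[...,2]<60).astype(np.uint8)*roi
n,l,st,c=cv2.connectedComponentsWithStats(k)
allp=np.argwhere((k>0))[:,::-1].astype(np.float32)
for i in range(1,n):
    if st[i,4]>20: print(st[i],c[i].round(1))
E
```

```text
small handle (array([0.4938, 0.2958, 0.1449]), [0.0002, 0.0002])
small collar (array([0.4932, 0.2957, 0.0696]), [0.001, 0.001])
big handle (array([0.3687, 0.275 , 0.1785]), [0.0012, 0.0012])
big collar (array([0.3717, 0.2746, 0.0807]), [0.0011, 0.0011])
rocker [294 169   8  19 106] [297.1 178.3] [0.5886 0.075  0.068 ] ((297.1097106933594, 178.01219177246094), (5.963303089141846, 18.552499771118164), 6.34019136428833)
rocker [312 170   7  19 109] [315.  179.4] [0.59   0.0388 0.068 ] ((315.0, 179.0), (18.0, 6.0), 90.0)
rocker [325 170  16  23 320] [332.8 180.8] [0.5904 0.0028 0.068 ] ((332.72589111328125, 180.8375701904297), (14.391904830932617, 22.086585998535156), 4.085616588592529)
rocker [347 171   8  23 135] [350.5 182.1] [ 0.5912 -0.0332  0.068 ] ((350.5323486328125, 182.0794219970703), (5.982326984405518, 22.16529083251953), 4.39870548248291)
[294 155   8   4  25] [297.6 156.5]
[ 289  166   71   35 1239] [322.5 184.4]
```

Emit:
step_arm(plan=[0.038,-0.028,0.01,0,0.038,-0.028,0.01,0,0.038,-0.028,0.01,0,0.038,-0.028,0,0,0.038,-0.028,0,0], hand=0.0854)

```text
time: 0.65
tcp_pos: [0.3988, 0.366, 0.23]
tcp_rot: [0.0, 0.827, 0.562, -0.003]
ft_force: [1.2, 0.9, 0.7]
width: 0.0856
```

Emit:
step_arm(plan=[0.032,-0.025,0,0,0,0,0,0])

```text
time: 0.85
tcp_pos: [0.4359, 0.3357, 0.2289]
tcp_rot: [0.001, 0.829, 0.559, -0.004]
ft_force: [-0.7, -0.2, 0.1]
width: 0.0854
```

```bash
python3 - <<'E'
from h import *
d=snap('wrist','w1');print(monitor.observe()['tcp_pos'],d['o']);t=load('top0');s=load('scene0')
print([proj(d,p) for p in [(.4937,.2957,.149),(.5904,.0028,.068)]])
E
```

```text
[0.43426709 0.3371766  0.22892839] [0.36103096 0.36686397 0.39836038]
[(np.float64(293.9185952904858), np.float64(334.89757055243376)), (np.float64(82.5062673645158), np.float64(457.47052914482583))]
```

View pics/w1.png

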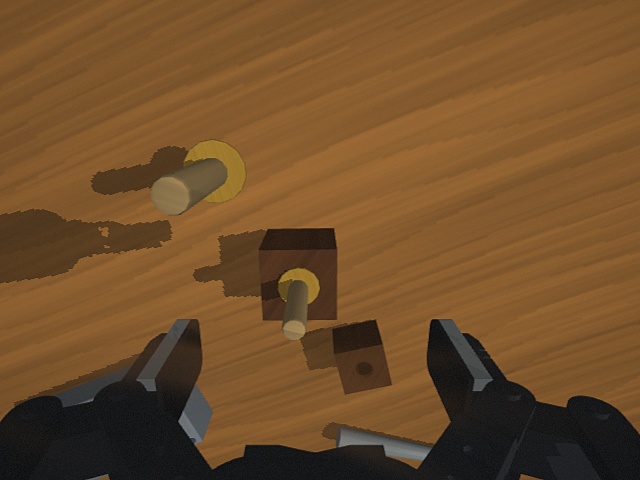

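The view shows the handle top of the stylus in the stand at (294,329) and its collar at (299,287). The big decoy is at (172,195) and the small empty stand at (362,358).

```bash
python3 - <<'E'
from h import *
d=load('w1');s=load('scene0');t=load('top0')
print(onz(d,294,329,.149),onz(d,299,287,.074),monitor.observe()['tcp_pos'])
print(tri(d,(294,329),s,(446,178.5)),tri(d,(299,287),s,(441,210)))
print('stand top corners',[onz(d,u,v,.07).round(4) for u,v in [(260,249),(336,249),(337,320),(262,320)]])
print('decoy big top',onz(d,172,195,.1785))
print('t',onz(t,171.6,202.5,.149))
E
```

```text
[0.48929995 0.29762532 0.149     ] [0.49027247 0.29758738 0.074     ] [0.43426709 0.3371766  0.22892839]
(array([0.4922, 0.2965, 0.1438]), [0.0004, 0.0004]) (array([0.4926, 0.2969, 0.0692]), [0.0005, 0.0005])
stand top corners [array([0.4454, 0.2789, 0.07  ]), array([0.4704, 0.341 , 0.07  ]), array([0.5361, 0.3167, 0.07  ]), array([0.51  , 0.2516, 0.07  ])]
decoy big top [0.36960375 0.27513851 0.1785    ]
t [0.49286955 0.29479852 0.149     ]
```

Emit:
step_arm(plan=[0.036,-0.025,0,0,0.021,-0.015,0,0,0,0,-0.02,0,0,0,-0.03,0])

```text
time: 1.3
tcp_pos: [0.4925, 0.3004, 0.1825]
tcp_rot: [-0.001, 0.827, 0.562, 0.001]
ft_force: [0.0, -0.1, -0.2]
width: 0.0854
```

```bash
python3 - <<'E'
from h import *
d=snap('wrist','w2');print(monitor.observe()['tcp_pos'])
E
```

```text
[0.48935389 0.29902989 0.1753085 ]
```

View pics/w2.png

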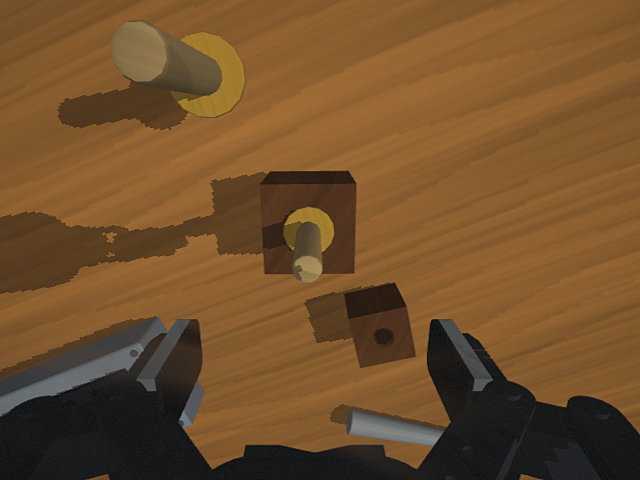

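```bash
python3 - <<'E'
from h import *
d=load('w2');o=monitor.observe();p=o['tcp_pos'];Rt=q2R(o['tcp_rot'])
for u,v,z in[(307,271,.149),(309,230,.074)]:
    x=onz(d,u,v,z);print(x,x-p,Rt.T@(x-p))
print('mid tool axis far (tcp proj)',proj(d,p),proj(d,p+Rt[:,2]*.03))
print('stand',np.mean([onz(d,u,v,.07) for u,v in [(262,184),(356,184),(354,273),(264,273)]],0))
E
```

```text
[0.49142127 0.29631618 0.149     ] [ 0.00206739 -0.00271371 -0.0263085 ] [-0.00157345  0.00313041  0.0262964 ]
[0.48965375 0.29744169 0.074     ] [ 0.00029986 -0.0015882  -0.1013085 ] [-0.00063927  0.00166951  0.10130562]
mid tool axis far (tcp proj) (np.float64(309.79451093043923), np.float64(285.66092250106874)) (np.float64(309.82105431572927), np.float64(263.286927241727))
stand [0.49080289 0.29695132 0.07      ]
```

Emit:
step_arm(plan=[0.001,-0.002,-0.03,0,0,0,-0.03,0,0,0,-0.018,0,0,0,0,0])

```text
time: 1.75
tcp_pos: [0.4849, 0.3004, 0.0939]
tcp_rot: [-0.003, 0.825, 0.565, -0.008]
ft_force: [0.5, 1.1, -0.0]
width: 0.0854
```

```bash
python3 - <<'E'
from h import *
o=monitor.observe();print(o['tcp_pos'],o['tcp_rot'],o['qpos'],o['joint_vel'])
d=snap('scene','s1');o=monitor.observe();print(o['tcp_pos'],o['tcp_rot'])
cv2.imwrite('pics/s1z.png',cv2.resize(d['img'][100:260,340:540,::-1],(800,600)))
E
```

```text
[0.4849074  0.30041214 0.09385037] [-0.00271716  0.82525912  0.56469465 -0.00774327] [ 0.4533281   0.19011621  1.47332783  0.00312032  1.49426394 -0.74710807] [ 0.01913665 -0.01858046 -0.02630398  0.00210982  0.01662081  0.00338604]
[0.48573453 0.30089407 0.09547512] [-0.00259746  0.8252478   0.56472814 -0.00643728]
```

View pics/s1z.png

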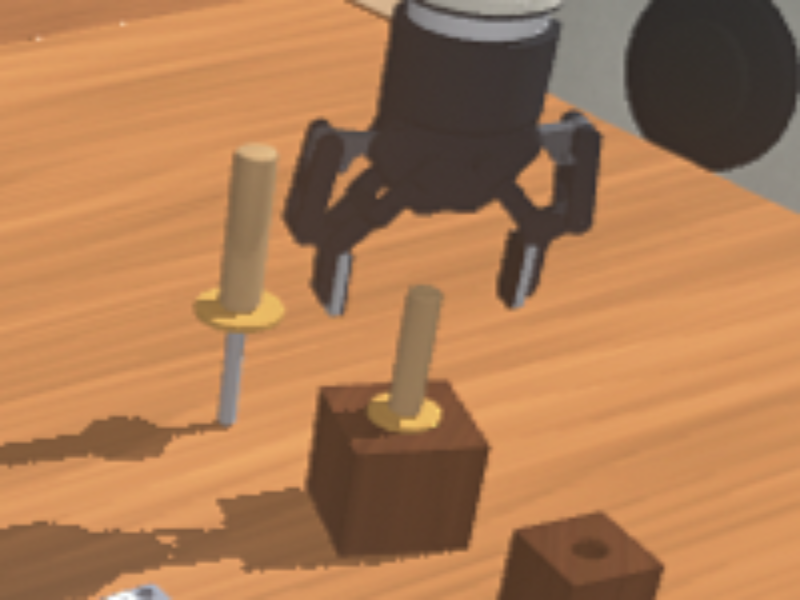

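```bash
python3 - <<'E'
from h import *
d=load('s1');o=monitor.observe();p=o['tcp_pos'];Rt=q2R(o['tcp_rot'])
f=lambda q:((np.array(proj(d,q))-[340,100])*[4,3.75]).round(0)
print(f(p),f(p-Rt[:,2]*.013+Rt[:,0]*.0427),f(p-Rt[:,2]*.013-Rt[:,0]*.0427), f((.491,.297,.149)),f((.491,.297,.074)))
print(Rt)
d=snap('wrist','w3')
E
```

```text
[408. 365.] [493. 341.] [331. 348.] [424. 285.] [403. 404.]
[[ 0.36208137  0.93204788 -0.01355841]
 [ 0.93211476 -0.36215076 -0.00298353]
 [-0.00769098 -0.01155772 -0.99990363]]
```

View pics/w3.png

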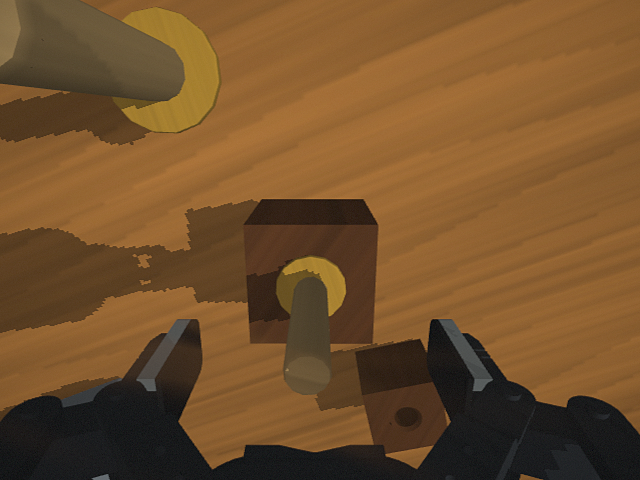

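```bash
python3 - <<'E'
from h import *
s=load('s1');w=load('w3')
g=lambda u,v:(340+u/4,100+v/3.75)
o=monitor.observe();p=o['tcp_pos'];Rt=q2R(o['tcp_rot']);print(p)
for a,b in[((335,312),(190,320)),((515,305),(440,320))]:
    x,e=tri(s,g(*a),w,b);print(x,e,Rt.T@(x-p))
x,e=tri(s,g(425,291),w,(307,372));print('handle top',x,e,Rt.T@(x-p))
print(load('w3')['hand_eye'] if 'hand_eye' in w else 0)
E
```

```text
[0.48706414 0.30119824 0.09724064]
[0.465  0.2608 0.1296] [0.0033, 0.0033] [-0.04581523 -0.00621115 -0.03206803]
[0.5003 0.3499 0.127 ] [0.0017, 0.0017] [ 0.05003289 -0.00557688 -0.02997128]
handle top [0.4913 0.2969 0.1452] [0.0009, 0.0009] [-0.00272029  0.00507984 -0.04799284]
[[ 9.99999615e-01 -3.01918845e-04  8.23467732e-04 -5.12036724e-04]
 [ 3.00400502e-05  9.50122770e-01  3.11876132e-01 -8.14469403e-02]
 [-8.76556723e-04 -3.11875987e-01  9.50122413e-01 -1.69318242e-01]
 [ 0.00000000e+00  0.00000000e+00  0.00000000e+00  1.00000000e+00]]
```

Emit:
step_arm(plan=[0.0035,-0.0045,-0.008,0,0,0,0,0])

```text
time: 2.05
tcp_pos: [0.4921, 0.298, 0.0923]
tcp_rot: [-0.002, 0.825, 0.565, -0.002]
ft_force: [-0.9, 0.2, -0.5]
width: 0.0853
```

Emit:
step_arm(plan=[0,0,0,0,0,0,0,0,0,0,0,0,0,0,0,0,0,0,0,0], hand=0.01)

```text
time: 2.55
tcp_pos: [0.4941, 0.2986, 0.0959]
tcp_rot: [-0.001, 0.825, 0.565, 0.001]
ft_force: [-1.4, -0.4, -0.2]
width: 0.0164
```

Emit:
step_arm(plan=[0,0,0,0,0,0,0,0,0,0,0,0,0,0,0,0], hand=0.0)

```text
time: 2.95
tcp_pos: [0.494, 0.2986, 0.0958]
tcp_rot: [-0.001, 0.825, 0.565, 0.001]
ft_force: [0.4, -0.2, 0.3]
width: 0.0162
```

```bash
python3 - <<'E'
from h import *
d=snap('scene','s2');o=monitor.observe();print(o['time'],o['tcp_pos'],o['tcp_rot'],o['width'],o['ft_force'])
cv2.imwrite('pics/s2z.png',cv2.resize(d['img'][100:260,340:540,::-1],(800,600)))
E
```

```text
3.0 [0.49401176 0.2985736  0.09576888] [-0.0013674   0.82511494  0.56496227  0.00104897] 0.0160345716853234 [ 0.37523517 -0.19437902  0.47919402]
```

View pics/s2z.png

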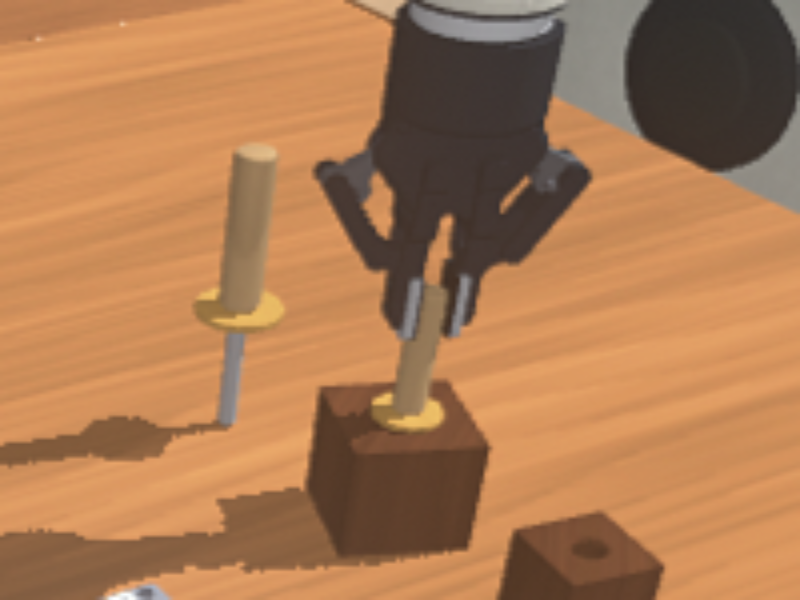

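Emit:
step_arm(plan=[0,0,0.01,0,0,0,0.02,0,0,0,0.025,0,0,0,0.025,0,0,0,0.02,0])

```text
time: 3.5
tcp_pos: [0.4906, 0.297, 0.1958]
tcp_rot: [-0.002, 0.825, 0.565, -0.004]
ft_force: [0.3, 0.1, -1.6]
width: 0.0162
```

```bash
python3 - <<'E'
from h import *
d=snap('scene','s3');o=monitor.observe();print(o['time'],o['tcp_pos'],o['tcp_rot'],o['width'],o['ft_force'])
w=snap('wrist','w4')
cv2.imwrite('pics/s3z.png',np.hstack([cv2.resize(d['img'][60:260,340:540,::-1],(400,400)),cv2.resize(w['img'][180:480,170:470,::-1],(400,400))]))
E
```

```text
3.55 [0.49231887 0.29783408 0.2002429 ] [-1.67343908e-03  8.25100650e-01  5.64982984e-01 -5.86194662e-04] 0.016126187116994126 [1.87889761 0.14703815 2.10707727]
```

View pics/s3z.png

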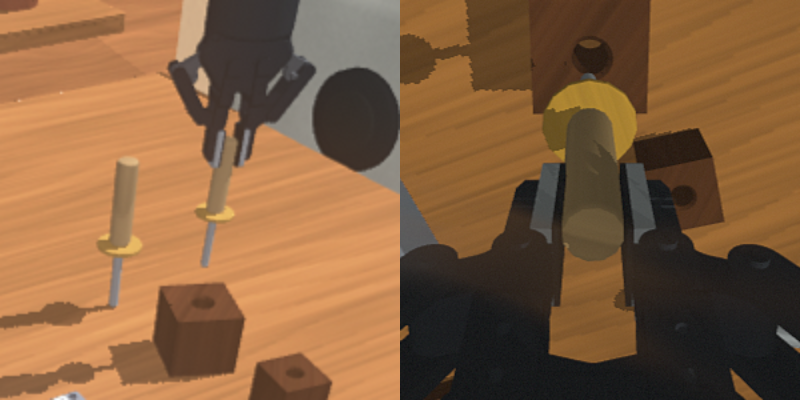

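Emit:
step_arm(plan=[0.008,-0.02,0,0,0.017,-0.042,0,0,0.017,-0.042,0,0,0.017,-0.042,0,0,0.017,-0.042,0,0])

```text
time: 4.1
tcp_pos: [0.5662, 0.1101, 0.1946]
tcp_rot: [-0.004, 0.821, 0.57, -0.002]
ft_force: [0.6, 1.1, -1.4]
width: 0.0161
```

Emit:
step_arm(plan=[0.017,-0.042,0,0,0.012,-0.03,0,0,0.006,-0.015,0,0,0,0,0,0,0,0,0,0])

```text
time: 4.6
tcp_pos: [0.6007, 0.0148, 0.1877]
tcp_rot: [-0.007, 0.823, 0.567, -0.006]
ft_force: [0.1, -0.2, -1.1]
width: 0.0164
```

```bash
python3 - <<'E'
from h import *
d=snap('scene','s4');o=monitor.observe();print(o['time'],o['tcp_pos'],o['tcp_rot'],o['width'],o['ft_force'])
w=snap('wrist','w5');t=snap('top','t5')
cv2.imwrite('pics/s4z.png',np.hstack([cv2.resize(d['img'][150:350,250:450,::-1],(400,400)),cv2.resize(w['img'][180:480,170:470,::-1],(400,400))]))
E
```

```text
4.65 [0.60057504 0.01509172 0.18772325] [-0.00684806  0.82327128  0.56757441 -0.00606568] 0.016486052062679002 [-0.4934276   0.07073031 -1.41836504]
```

View pics/s4z.png

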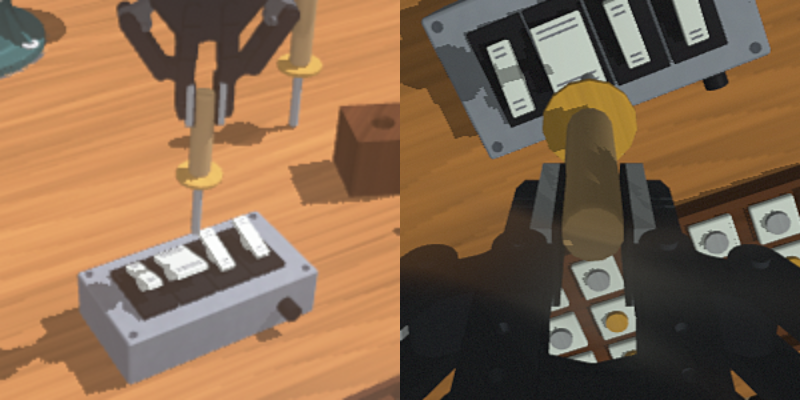

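View pics/w5.png

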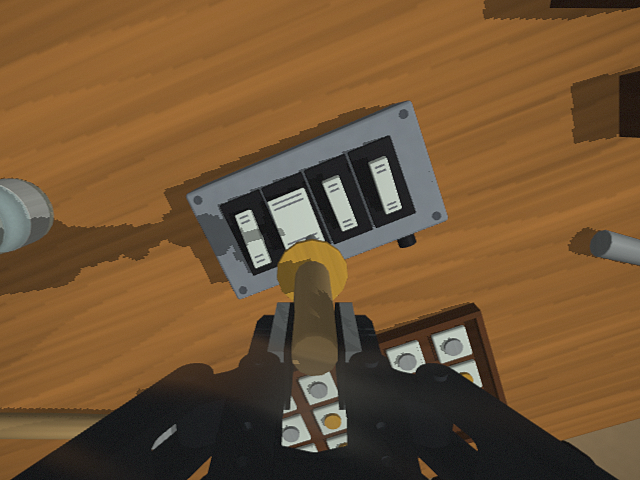

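```bash
python3 - <<'E'
from h import *
s=load('s4');w=load('w5');t0=load('top0')
for z in(.099,.102,.105):print('tip',onz(s,347.5,266.5,z))
print('rocker w',onz(w,295,220,.071),'top0',onz(t0,332.8,180.8,.071))
c=[onz(w,u,v,.056) for u,v in[(218,206),(390,137),(416,210)]]
print('bezel row: near-right, near-left, far-left',[x.round(4) for x in c],'ctr',(c[0]+c[2])/2)
# top-view bezel quad
hsv=cv2.cvtColor(t0['img'],cv2.COLOR_RGB2HSV);roi=np.zeros(hsv.shape[:2],np.uint8);roi[160:205,285:365]=1
k=((hsv[...,2]<60)).astype(np.uint8)*roi
print(k.sum());r=cv2.minAreaRect(np.argwhere(k>0)[:,::-1].astype(np.float32));print(r,onz(t0,*r[0],.056),[onz(t0,*p,.056).round(4) for p in cv2.boxPoints(r)])
o=monitor.observe();print(o['tcp_pos'],q2R(o['tcp_rot'])[:,2])
E
```

```text
tip [0.59656281 0.01455184 0.099     ]
tip [0.59969305 0.01270578 0.102     ]
tip [0.60282329 0.01085972 0.105     ]
rocker w [0.58686937 0.00444693 0.071     ] top0 [0.58950402 0.00268291 0.071     ]
bezel row: near-right, near-left, far-left [array([ 0.5582, -0.0496,  0.056 ]), array([0.5563, 0.0915, 0.056 ]), array([0.6161, 0.0939, 0.056 ])] ctr [0.58717409 0.0221448  0.056     ]
1239
((324.0592956542969, 183.03048706054688), (69.67076873779297, 30.46892547607422), 4.0141754150390625) [0.58791149 0.02008199 0.056     ] [array([0.5538, 0.0898, 0.056 ]), array([0.6188, 0.0926, 0.056 ]), array([ 0.6224, -0.0504,  0.056 ]), array([ 0.5575, -0.0514,  0.056 ])]
[0.60070986 0.01571806 0.18845374] [-0.01650965  0.00420071 -0.99985488]
```

Emit:
step_arm(plan=[0.004,-0.01,-0.005,0,0,0,-0.01,0,0,0,0,0])

```text
time: 5.05
tcp_pos: [0.6046, 0.0083, 0.173]
tcp_rot: [-0.006, 0.821, 0.57, -0.005]
ft_force: [-0.3, 0.9, -1.4]
width: 0.0161
```

```bash
python3 - <<'E'
from h import *
d=snap('scene','s5');o=monitor.observe();print(o['time'],o['tcp_pos'],o['tcp_rot'],o['width'],o['ft_force'])
w=snap('wrist','w6')
cv2.imwrite('pics/s5z.png',np.hstack([cv2.resize(d['img'][220:320,280:380,::-1],(400,400)),cv2.resize(w['img'][150:350,220:420,::-1],(400,400))]))
E
```

```text
5.1 [0.60501068 0.00814961 0.1738845 ] [-0.0057249   0.82151692  0.57013763 -0.00449968] 0.016145844309804525 [ 0.7888277  -0.23079633 -1.24385277]
```

View pics/s5z.png

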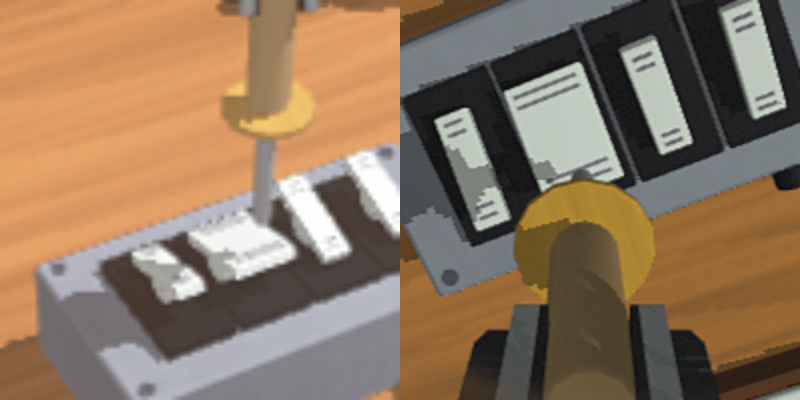

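```bash
python3 - <<'E'
from h import *
s=load('s5');w=load('w6')
print(tri(s,(345.5,276),w,(310,238)))
for z in(.086,.088,.09):print(onz(s,345.5,276,z),onz(w,310,238,z))
f=lambda u,v,z:onz(w,220+(u-400)/2,150+v/2,z)
for p in[(505,90,.063),(580,62,.063)]:print('near corners',f(*p))
print('far edge right',f(622,175,.0775), 'seps', f(490,65,.056),f(583,28,.056))
E
```

```text
(array([0.6018, 0.007 , 0.0849]), [0.001, 0.001])
[0.60335776 0.00729141 0.086     ] [0.60105885 0.0062608  0.086     ]
[0.60536717 0.00611874 0.088     ] [0.60051574 0.00648669 0.088     ]
[0.60737657 0.00494606 0.09      ] [0.59997262 0.00671258 0.09      ]
near corners [ 0.56766899 -0.01024683  0.063     ]
near corners [0.56770934 0.01859153 0.063     ]
far edge right [0.60820859 0.01931414 0.0775    ] seps [ 0.5581401  -0.01302512  0.056     ] [0.55756781 0.02349676 0.056     ]
```

Emit:
step_arm(plan=[0.002,-0.002,-0.004,0,0,0,-0.004,0,0,0,-0.004,0])

```text
time: 5.45
tcp_pos: [0.6081, 0.0061, 0.1631]
tcp_rot: [-0.005, 0.821, 0.57, -0.003]
ft_force: [0.0, -0.0, 0.2]
width: 0.016
```

Emit:
step_arm(plan=[0,0,-0.004,0,0,0,-0.004,0])

```text
time: 5.65
tcp_pos: [0.6091, 0.0061, 0.1561]
tcp_rot: [-0.004, 0.821, 0.57, -0.002]
ft_force: [-0.3, 0.2, 3.9]
width: 0.0162
```

Emit:
step_arm(plan=[-0.002,0,-0.004,0,0,0,-0.003,0])

```text
time: 5.85
tcp_pos: [0.6086, 0.0062, 0.1507]
tcp_rot: [-0.002, 0.821, 0.57, 0.001]
ft_force: [0.0, 0.3, 11.6]
width: 0.0162
```

```bash
python3 - <<'E'
from h import *
d=snap('scene','s6');o=monitor.observe();print(o['time'],o['tcp_pos'],o['tcp_rot'],o['width'],o['ft_force'])
w=snap('wrist','w7')
cv2.imwrite('pics/s6z.png',np.hstack([cv2.resize(d['img'][220:320,280:380,::-1],(400,400)),cv2.resize(w['img'][150:350,220:420,::-1],(400,400))]))
E
```

```text
5.9 [0.60869172 0.00620056 0.15079639] [-2.05824808e-03  8.21458824e-01  5.70263710e-01  6.82471435e-04] 0.01606219481437132 [0.12504035 0.26283356 4.42388208]
```

View pics/s6z.png

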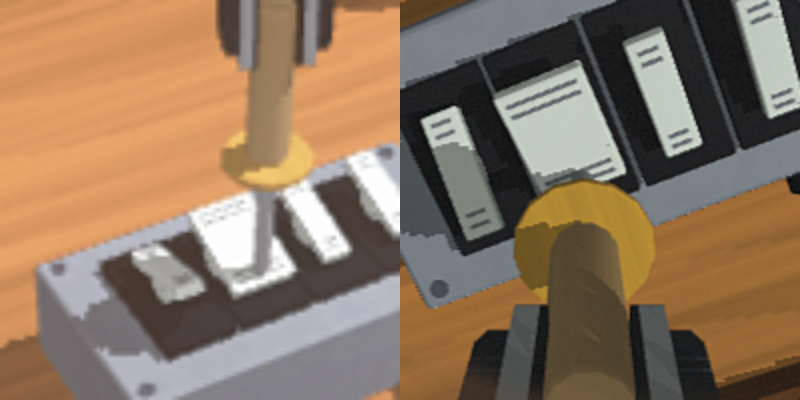

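Emit:
step_arm(plan=[-0.001,0,-0.004,0,0,0,-0.002,0])

```text
time: 6.15
tcp_pos: [0.6097, 0.0058, 0.1507]
tcp_rot: [0.001, 0.821, 0.57, 0.004]
ft_force: [-1.4, 0.1, 6.4]
width: 0.0163
```

Emit:
step_arm(plan=[-0.002,0,-0.008,0,0,0,-0.006,0,0,0,0,0])

```text
time: 6.45
tcp_pos: [0.6118, 0.0048, 0.1515]
tcp_rot: [0.008, 0.821, 0.57, 0.011]
ft_force: [-0.5, -0.0, -1.3]
width: 0.0161
```

Emit:
step_arm(plan=[-0.002,0,0.008,0,-0.002,0,0.02,0,0,0,0.02,0,0,0,0.02,0,0,0,0,0])

```text
time: 6.95
tcp_pos: [0.6033, 0.0049, 0.2159]
tcp_rot: [0.004, 0.822, 0.57, 0.006]
ft_force: [0.1, 1.0, -0.6]
width: 0.0162
```

```bash
python3 - <<'E'
from h import *
d=snap('scene','s7');o=monitor.observe();print(o['time'],o['tcp_pos'],o['tcp_rot'],o['width'],o['ft_force'])
w=snap('wrist','w8');t=snap('top','t8')
cv2.imwrite('pics/s7z.png',np.hstack([cv2.resize(d['img'][150:350,250:450,::-1],(400,400)),cv2.resize(w['img'][150:350,220:420,::-1],(400,400))]))
E
```

```text
7.0 [0.60245811 0.004944   0.21369271] [0.00258385 0.8215573  0.57010484 0.00417099] 0.01631848635437371 [ 0.27908325 -0.43057161 -1.37065892]
```

View pics/s7z.png

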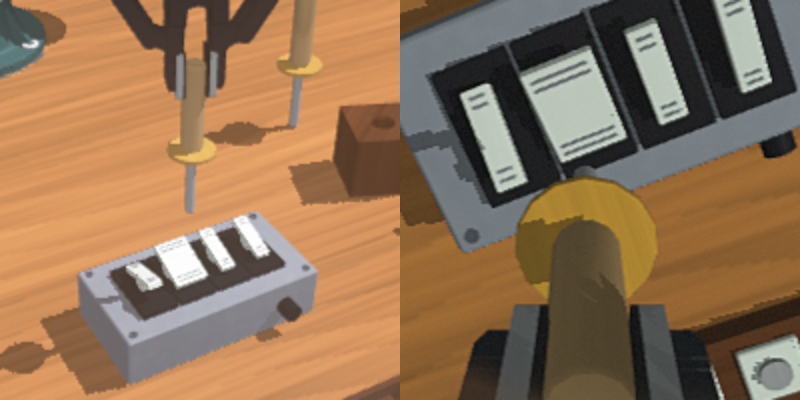

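```bash
python3 - <<'E'
from h import *
d=load('s7');im=d['img'][235:305,305:395,::-1].copy();k=8
im=cv2.resize(im,None,fx=k,fy=k,interpolation=cv2.INTER_CUBIC)
cx,cy=.5885,.0035
for a,col in((.3,(0,0,255)),(.24,(0,255,0)),(-.3,(255,0,0))):
    pts=[]
    for x,y in((-22,-15),(22,-15),(22,15),(-22,15)):
        x/=1e3;y/=1e3;h=.003
        X=x*np.cos(a)+h*np.sin(a);Z=.068-x*np.sin(a)+h*np.cos(a)
        p=proj(d,(cx+X-y*.02,cy+y+X*.02,Z));pts.append(((p[0]-305+.5)*k,(p[1]-235+.5)*k))
    cv2.polylines(im,[np.int32(pts)],True,col,1)
cv2.imwrite('pics/chk.png',im)
E
```

```text
(no output)
```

View pics/chk.png

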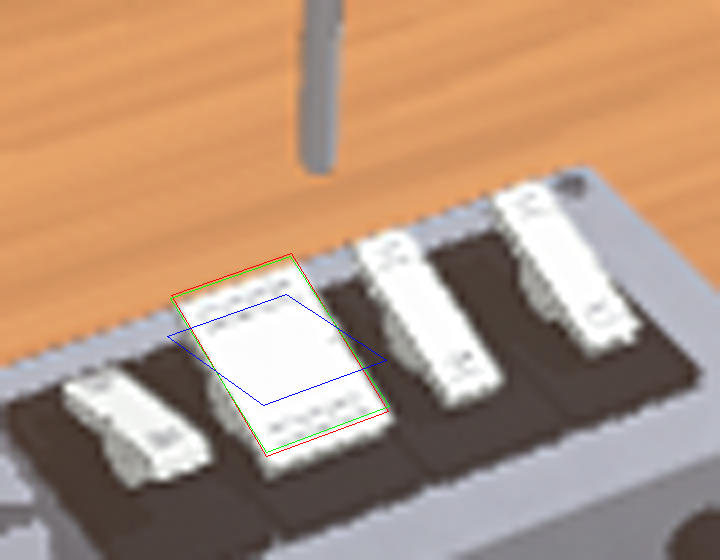

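Emit:
step_arm(plan=[-0.008,0.021,0,0,-0.016,0.042,0,0,-0.016,0.042,0,0,-0.016,0.042,0,0,-0.016,0.042,0,0])

```text
time: 7.6
tcp_pos: [0.5244, 0.1926, 0.1986]
tcp_rot: [-0.002, 0.825, 0.565, -0.006]
ft_force: [-0.5, 0.8, -0.9]
width: 0.0162
```

Emit:
step_arm(plan=[-0.016,0.042,0,0,-0.012,0.032,0,0,-0.007,0.018,0,0,0,0,0,0,0,0,0,0])

```text
time: 8.1
tcp_pos: [0.4799, 0.2917, 0.1876]
tcp_rot: [-0.005, 0.822, 0.569, -0.015]
ft_force: [-0.8, 0.5, -0.7]
width: 0.016
```

```bash
python3 - <<'E'
from h import *
d=snap('scene','s8');o=monitor.observe();print(o['time'],o['tcp_pos'],o['tcp_rot'],o['width'],o['ft_force'])
w=snap('wrist','w9')
cv2.imwrite('pics/s8z.png',np.hstack([cv2.resize(d['img'][130:250,370:490,::-1],(400,400)),cv2.resize(w['img'][150:350,220:420,::-1],(400,400))]))
E
```

```text
8.15 [0.47985457 0.29157183 0.18746891] [-0.00515762  0.8226337   0.56834477 -0.0152127 ] 0.01609604820696323 [-0.12602621  0.63251962 -1.88269537]
```

View pics/s8z.png

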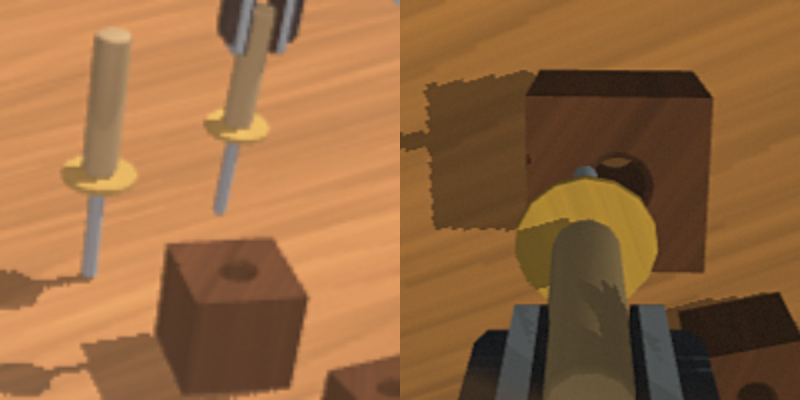

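```bash
python3 - <<'E'
from h import *
s=load('s8');w=load('w9');w4=load('w4');s3=load('s3')
print('tip',tri(s,(435.7,193.4),w,(312,236)));h=tri(s,(441.7,211),w,(332.5,241));print('hole',h)
print(onz(s,441.7,211,.07),onz(w,332.5,241,.07))
print('stand w',np.mean([onz(w,220+(u-400)/2,150+v/2,.07) for u,v in[(527,97),(713,97),(705,272),(530,268)]],0))
print('stand s',np.mean([onz(s,370+u/3.333,130+v/3.333,.07) for u,v in[(164,245),(272,238),(308,296),(184,306)]],0))
c=tri(s,(370+237/3.333,130+126/3.333),w,(312.5,150+240/2));print('collar',c)
print('tool z',q2R(monitor.observe()['tcp_rot'])[:,2],monitor.observe()['tcp_pos'])
E
```

```text
tip (array([0.474 , 0.2914, 0.1011]), [0.0011, 0.0011])
hole (array([0.4918, 0.3001, 0.0653]), [0.0005, 0.0005])
[0.4975509 0.2953454 0.07     ] [0.49015629 0.30004124 0.07      ]
stand w [0.49092078 0.29714366 0.07      ]
stand s [0.49591532 0.29106573 0.07      ]
collar (array([0.4766, 0.2923, 0.1615]), [0.0013, 0.0013])
tool z [-0.02999317 -0.00866057 -0.99951258] [0.4803786  0.29111744 0.18795964]
```

Emit:
step_arm(plan=[0.009,0.004,0.002,0,0.0085,0.0035,0.002,0,0,0,0,0,0,0,0,0])

```text
time: 8.6
tcp_pos: [0.5018, 0.296, 0.1921]
tcp_rot: [-0.004, 0.825, 0.565, -0.015]
ft_force: [0.6, 0.1, -1.3]
width: 0.0158
```

```bash
python3 - <<'E'
from h import *
d=snap('scene','s9');o=monitor.observe();print(o['time'],o['tcp_pos'],q2R(o['tcp_rot'])[:,2])
w=snap('wrist','w10')
cv2.imwrite('pics/s9z.png',np.hstack([cv2.resize(d['img'][130:250,370:490,::-1],(400,400)),cv2.resize(w['img'][150:350,220:420,::-1],(400,400))]))
E
```

```text
8.65 [0.50182709 0.29594495 0.19208173] [-0.02894727 -0.00919662 -0.99953863]
```

View pics/s9z.png

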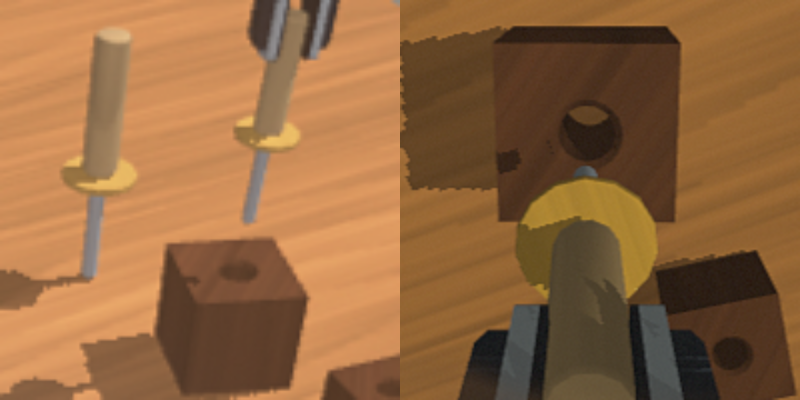

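```bash
python3 - <<'E'
from h import *
s=load('s9');w=load('w10')
t=tri(s,(444.4,196.4),w,(312.5,236));h=tri(s,(441.7,211),w,(314.5,216.5));print('tip',t,'hole',h,onz(w,314.5,216.5,.07),h[0]-t[0])
E
```

```text
tip (array([0.4964, 0.2958, 0.1047]), [0.0009, 0.0009]) hole (array([0.4923, 0.2985, 0.0662]), [0.0013, 0.0013]) [0.4906444  0.29785813 0.07      ] [-0.0041  0.0027 -0.0385]
```

Emit:
step_arm(plan=[-0.004,0.0025,-0.008,0,0,0,-0.008,0,0,0,0,0,0,0,0,0])

```text
time: 9.1
tcp_pos: [0.4961, 0.2986, 0.1742]
tcp_rot: [-0.005, 0.824, 0.566, -0.015]
ft_force: [-0.2, -0.3, -0.8]
width: 0.016
```

```bash
python3 - <<'E'
from h import *
d=snap('scene','s10');o=monitor.observe();print(o['time'],o['tcp_pos'],q2R(o['tcp_rot'])[:,2])
w=snap('wrist','w11')
cv2.imwrite('pics/s10z.png',np.hstack([cv2.resize(d['img'][130:250,370:490,::-1],(400,400)),cv2.resize(w['img'][150:350,220:420,::-1],(400,400))]))
E
```

```text
9.15 [0.49599397 0.29853394 0.17404835] [-0.0308824  -0.00975265 -0.99947544]
```

View pics/s10z.png

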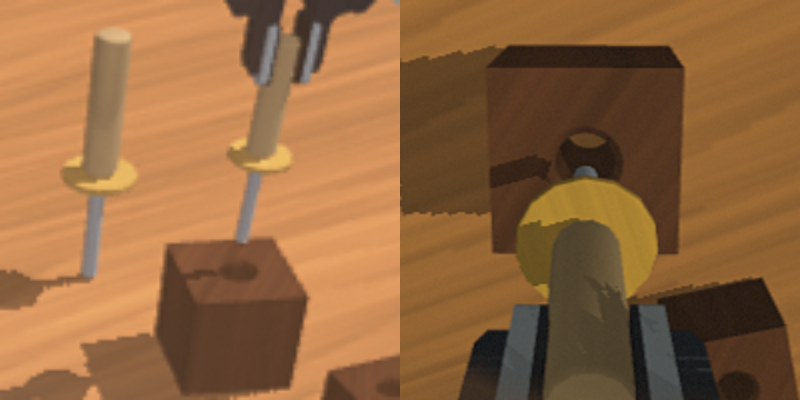

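```bash
python3 - <<'E'
from h import *
s=load('s10');w=load('w11')
t=tri(s,(370+242/3.333,130+241/3.333),w,(312.5,236));h=tri(s,(441.7,211),w,(220+190/2,150+157/2));print('tip',t,'hole',h,h[0]-t[0])
E
```

```text
tip (array([0.4906, 0.2986, 0.0866]), [0.0013, 0.0013]) hole (array([0.4912, 0.2997, 0.0652]), [0.0012, 0.0012]) [ 0.0006  0.0011 -0.0214]
```

Emit:
step_arm(plan=[0.0005,0.001,-0.015,0,0,0,-0.02,0,0,0,0,0])

```text
time: 9.5
tcp_pos: [0.4972, 0.2999, 0.1379]
tcp_rot: [-0.004, 0.824, 0.566, -0.014]
ft_force: [-0.3, -0.7, -1.2]
width: 0.0162
```

Emit:
step_arm(plan=[-0.001,-0.001,-0.015,0,0,0,-0.012,0,0,0,0,0])

```text
time: 9.8
tcp_pos: [0.4963, 0.2991, 0.1099]
tcp_rot: [-0.005, 0.824, 0.566, -0.014]
ft_force: [0.2, -0.2, -1.0]
width: 0.0159
```

```bash
python3 - <<'E'
from h import *
d=snap('scene','s11');o=monitor.observe();print(o['time'],o['tcp_pos'],q2R(o['tcp_rot'])[:,2],o['ft_force'])
w=snap('wrist','w12')
cv2.imwrite('pics/s11z.png',np.hstack([cv2.resize(d['img'][130:250,370:490,::-1],(400,400)),cv2.resize(w['img'][150:350,220:420,::-1],(400,400))]))
E
```

```text
9.85 [0.49667532 0.29923102 0.11075805] [-0.02698324 -0.00782908 -0.99960523] [ 0.64041917  0.40448304 -0.49372215]
```

View pics/s11z.png

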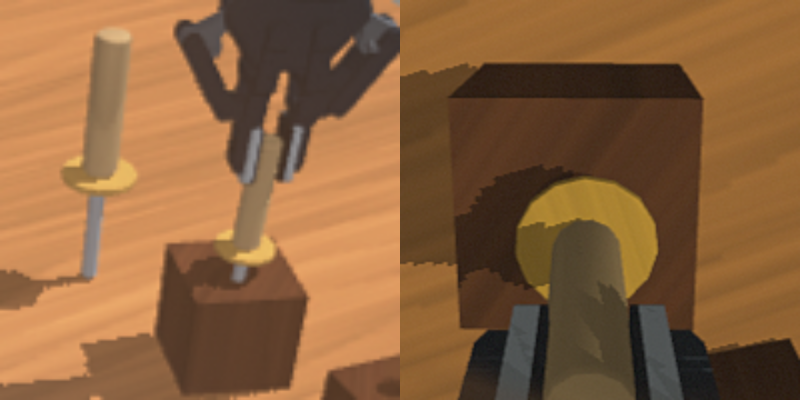

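Emit:
step_arm(plan=[0,0,-0.008,0,0,0,-0.003,0])

```text
time: 10.1
tcp_pos: [0.4986, 0.3002, 0.1024]
tcp_rot: [-0.004, 0.824, 0.566, -0.01]
ft_force: [-0.1, -0.7, -1.1]
width: 0.0161
```

Emit:
step_arm(plan=[0,0,-0.003,0,0,0,0,0])

```text
time: 10.3
tcp_pos: [0.4988, 0.3002, 0.0993]
tcp_rot: [-0.004, 0.824, 0.566, -0.01]
ft_force: [-0.9, 0.0, -0.5]
width: 0.0163
```

```bash
python3 - <<'E'
from h import *
d=snap('scene','s12');o=monitor.observe();print(o['time'],o['tcp_pos'],q2R(o['tcp_rot'])[:,2],o['ft_force'])
w=snap('wrist','w13')
cv2.imwrite('pics/s12z.png',np.hstack([cv2.resize(d['img'][130:250,370:490,::-1],(400,400)),cv2.resize(w['img'][150:350,220:420,::-1],(400,400))]))
E
```

```text
10.35 [0.49897881 0.30033123 0.09967033] [-0.02037329 -0.00470017 -0.99978139] [-0.10199202 -0.39375141 -0.50785012]
```

View pics/s12z.png

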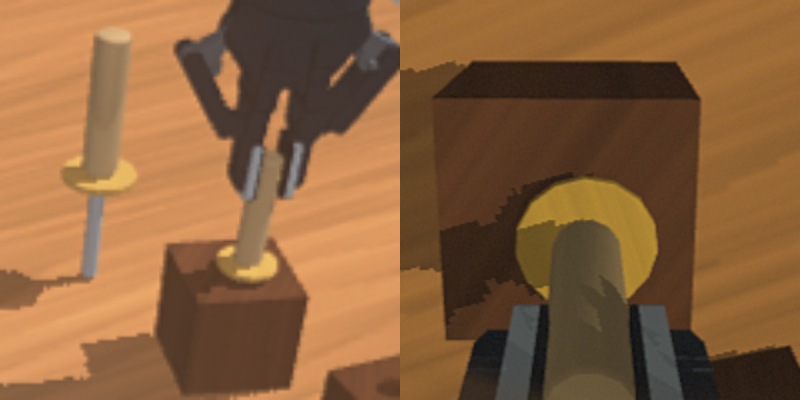

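Emit:
step_arm(plan=[-0.003,-0.001,-0.003,0,0,0,-0.002,0,0,0,0,0])

```text
time: 10.7
tcp_pos: [0.4961, 0.2995, 0.0959]
tcp_rot: [-0.004, 0.824, 0.566, -0.009]
ft_force: [0.1, 0.4, -1.0]
width: 0.016
```

Emit:
step_arm(plan=[0,0,-0.003,0,0,0,0,0])

```text
time: 10.9
tcp_pos: [0.4968, 0.2997, 0.0965]
tcp_rot: [-0.003, 0.824, 0.566, -0.007]
ft_force: [0.5, -0.5, -0.8]
width: 0.0165
```

Emit:
step_arm(plan=[0,0,-0.004,0,0,0,-0.002,0])

```text
time: 11.1
tcp_pos: [0.4977, 0.3, 0.0957]
tcp_rot: [-0.003, 0.824, 0.566, -0.005]
ft_force: [-3.6, -2.0, 6.6]
width: 0.0162
```

```bash
python3 - <<'E'
from h import *
d=snap('scene','s13');o=monitor.observe();print(o['time'],o['tcp_pos'],q2R(o['tcp_rot'])[:,2],o['ft_force'])
w=snap('wrist','w14')
cv2.imwrite('pics/s13z.png',np.hstack([cv2.resize(d['img'][170:230,410:470,::-1],(400,400)),cv2.resize(w['img'][150:350,220:420,::-1],(400,400))]))
E
```

```text
11.15 [0.49771493 0.29997113 0.09561835] [-0.01147452 -0.00140418 -0.99993318] [-3.0862251  -2.31769713  9.36505892]
```

View pics/s13z.png

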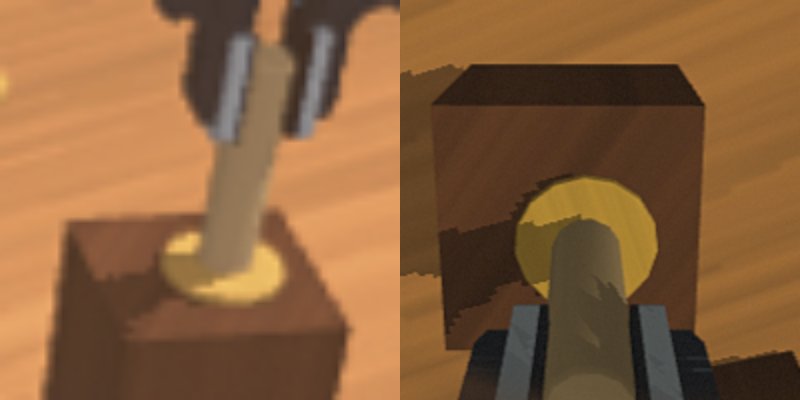

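Emit:
step_arm(plan=[0,0,0,0])

```text
time: 11.3
tcp_pos: [0.4979, 0.3001, 0.096]
tcp_rot: [-0.003, 0.824, 0.566, -0.005]
ft_force: [0.6, -0.3, -0.8]
width: 0.0159
```

Emit:
step_arm(plan=[0,0,0,0,0,0,0,0,0,0,0,0], hand=0.026)

```text
time: 11.6
tcp_pos: [0.4979, 0.3001, 0.0947]
tcp_rot: [-0.003, 0.824, 0.566, -0.005]
ft_force: [-0.5, -0.9, 0.2]
width: 0.0261
```

Emit:
step_arm(plan=[0,0,0,0,0,0,0,0,0,0,0,0,0,0,0,0], hand=0.07)

```text
time: 12.0
tcp_pos: [0.4975, 0.2999, 0.0934]
tcp_rot: [-0.003, 0.824, 0.566, -0.006]
ft_force: [0.1, 0.3, 0.7]
width: 0.0697
```

```bash
python3 - <<'E'
from h import *
d=snap('scene','s14');o=monitor.observe();print(o['time'],o['tcp_pos'],q2R(o['tcp_rot'])[:,2],o['ft_force'],o['width'])
w=snap('wrist','w15')
cv2.imwrite('pics/s14z.png',np.hstack([cv2.resize(d['img'][130:250,370:490,::-1],(400,400)),cv2.resize(w['img'][150:450,170:470,::-1],(400,400))]))
E
```

```text
12.05 [0.49751271 0.29993003 0.09337629] [-0.01287209 -0.00185631 -0.99991543] [-1.00747438 -0.39713659  0.25516727] 0.07014670284563265
```

View pics/s14z.png

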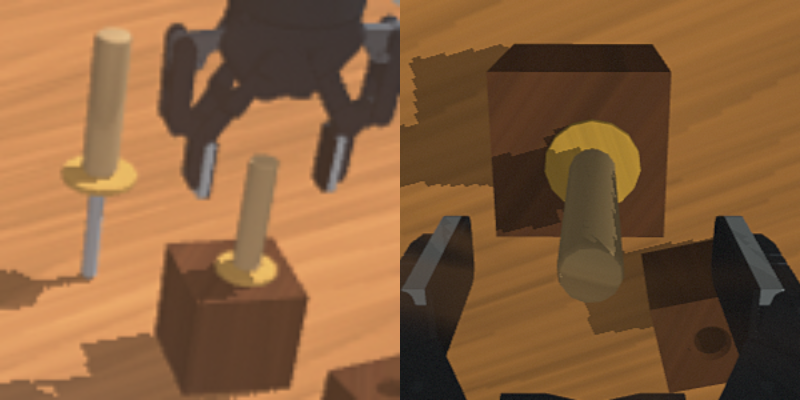

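The stylus stands free with its collar on the stand top, between the open fingers. I'll retreat straight up.

Emit:
step_arm(plan=[0,0,0.015,0,0,0,0.03,0,0,0,0.04,0,0,0,0.04,0,0,0,0.04,0])

```text
time: 12.6
tcp_pos: [0.4925, 0.2975, 0.2593]
tcp_rot: [-0.004, 0.824, 0.566, -0.013]
ft_force: [0.3, 0.0, 0.2]
width: 0.0702
```

Emit:
step_arm(plan=[0,0,0.02,0,0,0,0,0,0,0,0,0,0,0,0,0])

```text
time: 13.0
tcp_pos: [0.4945, 0.2986, 0.2917]
tcp_rot: [-0.003, 0.824, 0.566, -0.004]
ft_force: [0.4, -0.2, -0.4]
width: 0.0701
```

```bash
python3 - <<'E'
from h import *
d=snap('scene','s15');o=monitor.observe();print(o['time'],o['tcp_pos'],o['ft_force'])
w=snap('wrist','w16')
c=lambda u,v:(u,v)
cv2.imwrite('pics/s15z.png',np.hstack([cv2.resize(d['img'][130:250,370:490,::-1],(400,400)),cv2.resize(d['img'][220:340,280:420,::-1],(400,400))]))
E
```

```text
13.05 [0.494364   0.29845585 0.29104757] [-0.27094607 -0.5493817  -0.13910906]
```

View pics/s15z.png

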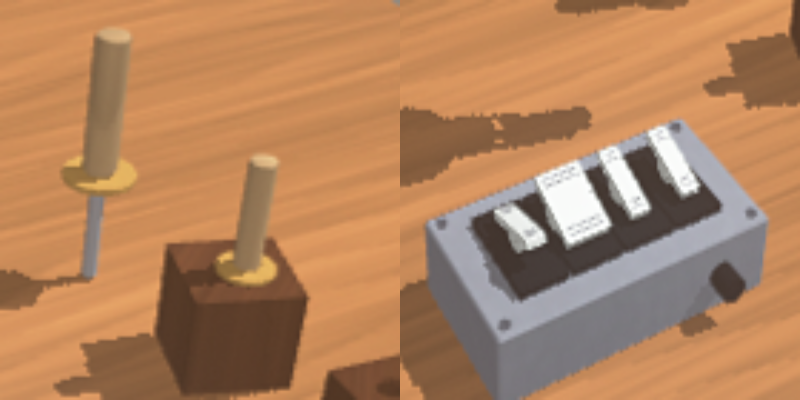

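View pics/w16.png

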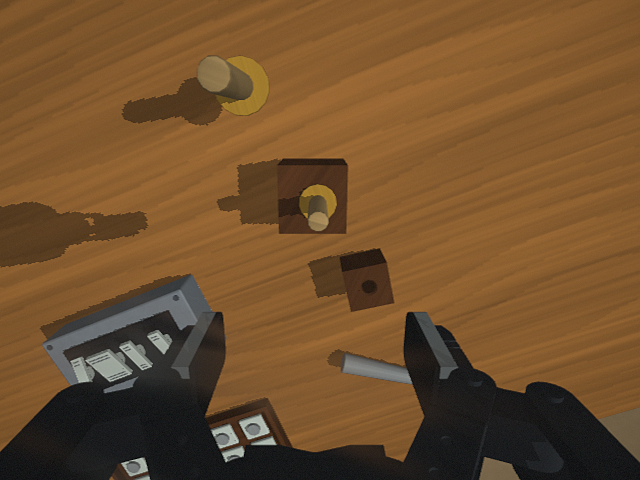

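```bash
python3 - <<'E'
from h import *
t=snap('top','t16');d=load('s15')
hsv=cv2.cvtColor(t['img'],cv2.COLOR_RGB2HSV);roi=np.zeros(hsv.shape[:2],np.uint8);roi[150:215,270:378]=1
w=((hsv[...,1]<50)&(hsv[...,2]>140)).astype(np.uint8)*roi
n,l,st,c=cv2.connectedComponentsWithStats(w)
print([(st[i].tolist(),c[i].round(1)) for i in range(1,n) if st[i,4]>20])
# triangulate far-end and near-end edge midpoints of rockers (scene px via zoom /top bbox)
im=cv2.resize(d['img'][235:305,305:395,::-1],None,fx=4,fy=4,interpolation=cv2.INTER_CUBIC)
b=cv2.resize(t['img'][155:210,280:370,::-1],(360,220),interpolation=cv2.INTER_CUBIC)
cv2.imwrite('pics/fin.png',np.vstack([im,b]))
E
```

```text
[([278, 159, 5, 33, 45], array([279.7, 172.2])), ([294, 169, 8, 19, 116], array([297.2, 178. ])), ([312, 170, 7, 19, 114], array([315. , 179.1])), ([325, 171, 16, 20, 266], array([332.7, 180.4])), ([347, 171, 8, 23, 138], array([350.5, 182.2]))]
```

View pics/fin.png

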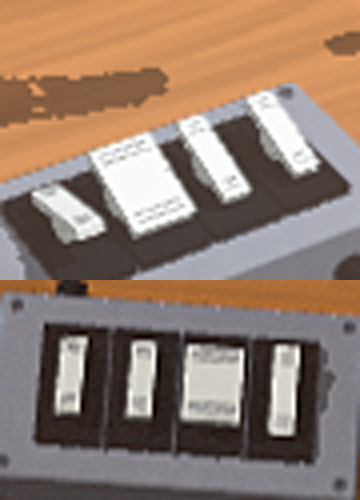

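```bash
python3 -c "
from cell import order
print(order.hand_in())"
```

```text
the job is handed in; nothing more can be done
None
```

I flipped the wide rocker with the stylus, put the stylus back in the larger stand and let go. I handed the job in at about 13 s.

**Switch:** I pressed the far end until the tip stopped going down, at a wrist force of about 6–12 N. In the last overhead picture the wide rocker measures 20 px long, including about 1 px of slant. It was 23 px at the start, and the two narrow rockers tilted the same way measure 19 px. The scene camera shows its edges parallel to those two. The three narrow rockers look the same as in the first pictures.

**Stylus:** It stands upright in the hole with its collar on the stand's top. I saw a contact force of about 9 N just before release. The gripper is clear, about 14 cm above it.

**Checks that disagreed:**
- In the scene view the fingertips appeared about 20–30 mm above the reported TCP (about 13 mm expected when open), so I held the upper part of the handle.
- Cross-camera positions differed by 2–6 mm, so I triangulated the stylus tip against the hole before inserting it.

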